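# Turn over the upside-down stone block and set it in the sloping stand

## Robot

A 7-joint arm with a two-finger parallel gripper is mounted at the origin on a cart in front of the work surface, level with it; the furniture and walls round the work are solid. World frame = base frame: x ahead of the robot, y to its left, z up, the work surface at z = 0. Lengths are in m, angles in rad, forces in N, time in s.
With the tool pointing down it reaches from about 0.425 to 0.925 m from the base axis. Payload 6.8 kg.
Tool frame: the origin (TCP) lies midway between the tips of the shut fingers; the grasp point (between the pads) lies 19 mm behind it; z points along the fingers, y is the line along which they close (so a half turn about z gives the same grasp; the last joint's range is limited). The gripper opens to 85 mm and grips with 20 to 120 N. Pads are 22 mm wide; open, the fingers measure 114 mm over their backs; the gripper's body (76 mm by 85 mm) begins 54 mm behind the grasp point. The pads swing forward as they close: fully open they stand 13 mm farther back than shut.
Start: joints at [-1.451, 0.477, 0.022, 1.555, -0.011, 1.109, -0.083], TCP at [0.152, 0.658, 0.231] pointing down, gripper open.
Joint ranges: [-2.96, 2.96], [-0.34, 2.1], [-1.41, 1.46], [0.24, 2.44], [-1.37, 4.51], [0.17, 1.92], [-2.96, 2.96]. Speed limits (rad/s): [2.39, 2.39, 3.14, 3.14, 3.14, 3.14, 3.14].

## Interface

Orientations are given as a unit quaternion [w, x, y, z].
In Python, from station import bot, eyes, ticket gives the robot as it stands.
- The arm moves only by the shell command python3 -m crank 'ROWS' [FORCE]. ROWS is text: rows parted by semicolons, each of 7 numbers parted by spaces: the shift along the tool's x, y, z in units of 0.5 m (1.0 is 0.5 m), then the turn, a rotation vector about the tool's x, y, z in units of 180 degrees (1.0 is 180 degrees), then the closure, from 0 (fully open) to 1 (shut). A call has 1 to 20 rows; each row is the pose to reach, as a shift and turn from the pose commanded when the call began, along the tool's axes at that moment, turning the shorter way round; what a row does not reach only later rows make up. A row lasts 1/10 s, in which the tool goes at most 50 mm and 8.59 degrees, less where a joint would pass 70% of its speed; a pose out of reach is approached as far as the arm can. A call with a number of a shift or a turn outside -1 to 1 is refused whole. A call with a gripper value outside its range is refused whole. The fingers move at their own pace and stop on an object; FORCE is the grip in N (left out, the last holds). Time passes only in rows, so rows that repeat a pose let the fingers close. It gives the time, the measured TCP pose, the force, the opening and the grip force at its end, in the units of the state.
- bot.get_obs(): the state, without advancing time (a new reading comes with each control period).
- eyes.read_camera(name): name is "scene" or "top" or "wrist"; returns a dict with "image" (400x640x3 uint8, red, green, blue), "K" (3x3 intrinsics, pixels), "R" (3x3) and "t" (3): a world point X has camera coordinates R X + t. Camera axes: x right, y down, z forward; pixel columns grow to the right and rows downward; lengths in m; the calibration is good to about 2 mm. A picture is of the moment at which its call begins. There is no depth.
- ticket.hand_in(): hands the job in; it is judged then, once.
The state is a dict: "t": time; "q": joint angles; "joint_vel": joint speeds; "joint_torque": joint torques, N m; "eef_pos": TCP position; "tool_rot": TCP orientation; "contact_force": force on the tool from outside, world axes, zero at the start; "torque": the same for the moment, N m; "gripper_width": opening from 0.0 (shut) to 1.0 (fully open); "grasp_force": force on a finger pad.
Only numpy, scipy, OpenCV 4.12 (cv2) and the standard library are available. Lean on these libraries where they do the work, as an engineer would, in place of code of your own. Each camera call takes 0.05 s, during which the arm holds its last target. There are 200 camera calls.

## Task

Two stone blocks lie on the bench, and one of them is upside down: its red dot is underneath and cannot be seen. Turn that block over and set it on the sloping stand with its red dot up, lying flat on the bed and pushed home into the corner, against both the ledge at the foot and the small stop at the side, then let go of it. Do not drop it, and leave the other block and everything else where they are.

Things in the scene. Friction and masses are not known exactly. Their poses are not given: they have to be found in the camera images.
- turned_block: stone block that starts upside down: beige, 51 (x) x 56 (y) x 27 (z) mm, solid box, about 0.16 kg. Origin: centre of its plain face; z points from the plain face to the marked face (red dot of 15 mm in the middle, two small pin holes), so z points down at the start and only the plain face is seen from above
- turned_block_centre (a point): centre of that block's body, 13.5 mm from either large face; axes as the block
- turned_block_mark (a point): the red dot: centre of that block's marked face; axes as the block
- good_block: the other stone block, the same in shape, lying right way up with its red dot showing; origin: centre of its underside. Leave it alone
- stand_bed: bed of the fixed stand: flat plate sloping 30 degrees, rising to the robot's right. Origin: seating corner, on the bed's surface where the planes of the ledge's and the side stop's faces meet, 36 mm above the bench. x up the slope, y along the ledge away from the robot, z out of the bed. Bed reaches to x = 92, y = 88 mm. A seated block's centre is at 25.5 or 28 mm in x and in y, by which way it is turned
- stand: base plate of the stand, 120 x 116 x 10 mm, fixed on the bench. x points to the robot's right (the way the bed rises), y away from the robot. It reaches from x = -20 to 100 and y = -22 to 94 mm of its origin, which lies on the bench, 6 mm in x before the seating corner; the bed's upper end is 82 mm above the bench
- red_pen: bystander: white marker pen with red cap, 13 x 124 x 15 mm, lying near the front edge
- teal_case: bystander: teal burs case, 70 x 111 x 25 mm
- blue_model: bystander: pale blue plaster study model, 84 x 75 x 39 mm
- wax_tin: bystander: blue wax tin, 69 mm across, 25 mm high
- stand_ledge (a point): middle of the ledge's face that the block rests against, at half its height: dark bar along the foot of the bed, 8 mm high above the bed, 10 mm thick, 104 mm long (y = -16 to 88 mm of the bed); axes as the bed
- stand_stop (a point): middle of the side stop's face that the block rests against, at half its height: short dark bar on the edge of the bed nearer the robot, 8 mm high above the bed, 10 mm thick, 24 mm long (x = 36 to 60 mm of the bed); axes as the bed. Nothing else stands on the bed
Things that resemble listed ones, but are neither listed nor needed, are in the scene too. Leave any purple look-alike of the turned_block alone.

How it is judged:
By the outcome, as a careful person would: the job done as asked, in the order asked, and still so for the second after the job is handed in, with the robot touching nothing.
It also fails if it takes over 58 s, if anything falls off the work surface, if the arm or the gripper's body presses on something with over 40 N, if the wrist force passes 120 N, or if a joint passes its speed limit or range.

## Working session

There is one attempt and no reset: what is moved stays moved. The work goes in short steps, Python scripts to look and compute and a shell command to move; the robot and the scene stay as the last step left them, time stands still between calls to the robot, and variables do not carry over. Pictures are saved under pics/ and viewed, at most 10 in all, crops included, and the job is handed in when it is done.

```bash
ls; mkdir -p pics; python3 - <<'E'
from station import bot, eyes
import cv2, pickle
o=bot.get_obs(); print(o)
d={}
for n in ["scene","top"]:
    c=eyes.read_camera(n); d[n]=c
    cv2.imwrite(f"pics/{n}0.png",c["image"][:,:,::-1]); print(n,c["K"].tolist(),c["R"].round(3).tolist(),c["t"].round(3).tolist())
pickle.dump(d,open("cams0.pkl","wb"))
E
```

```text
pics
{'t': 0.0, 'q': array([-1.45109601,  0.47779265,  0.02238816,  1.5564726 , -0.01148606,
        1.10926884, -0.08312765]), 'joint_vel': array([-4.86766717e-04, -1.38483546e-03, -8.10215868e-04,  1.21451617e-04,
       -1.13871024e-05,  6.01957893e-04,  2.51010848e-04]), 'joint_torque': array([-5.42236339e-04, -5.96447182e+01,  1.60788082e+00, -2.81203097e+01,
        1.25272895e-02,  9.18618782e-03, -1.37585388e-05]), 'eef_pos': array([0.15235322, 0.65697394, 0.23032271]), 'tool_rot': array([-1.84740887e-05,  1.13675388e-01,  9.93517531e-01, -9.06178134e-04]), 'contact_force': array([0.48132684, 0.71065728, 0.45562837]), 'torque': array([-0.01970167, -0.00060351, -0.01155314]), 'grasp_force': 0.0, 'gripper_width': 1.0014287179078776}
scene [[483.6374137562204, 0.0, 320.64924681773465], [0.0, 483.6374137562204, 213.25849766453237], [0.0, 0.0, 1.0]] [[-0.475, -0.88, -0.001], [-0.354, 0.192, -0.915], [0.806, -0.434, -0.403]] [0.226, 0.268, 0.849]
top [[496.09577301421433, 0.0, 324.853197633064], [0.0, 496.09577301421433, 197.26753200080478], [0.0, 0.0, 1.0]] [[0.002, -1.0, 0.005], [-0.981, -0.003, -0.192], [0.192, -0.005, -0.981]] [-0.032, 0.529, 1.383]
```

View pics/top0.png

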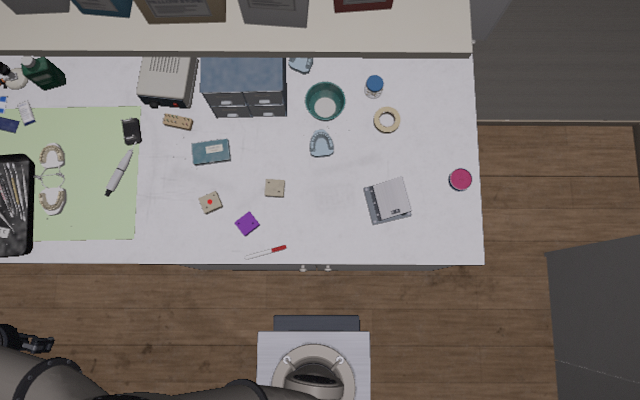

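View pics/scene0.png

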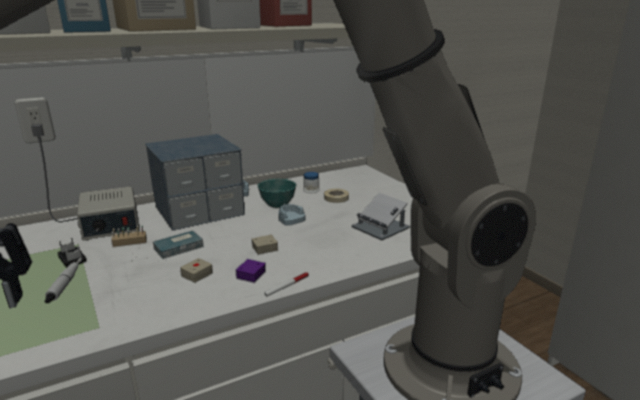

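Top view: there are three block candidates. The beige one at (275,188) has no dot, the beige one at (210,202) shows its red dot (good_block), and the purple one at (247,223) is the look-alike. The beige plain block at (275,188) fits. The stand is at (388,200). I'll confirm with an enlarged crop.

```bash
python3 - <<'E'
import cv2, pickle, numpy as np
d=pickle.load(open("cams0.pkl","rb")); im=d["top"]["image"][:,:,::-1]
a=cv2.resize(im[170:210,255:295],(400,400),interpolation=cv2.INTER_CUBIC)
b=cv2.resize(im[172:228,360:416],(400,400),interpolation=cv2.INTER_CUBIC)
cv2.imwrite("pics/crop1.png",np.hstack([a,b]))
E
```

```text
(no output)
```

View pics/crop1.png

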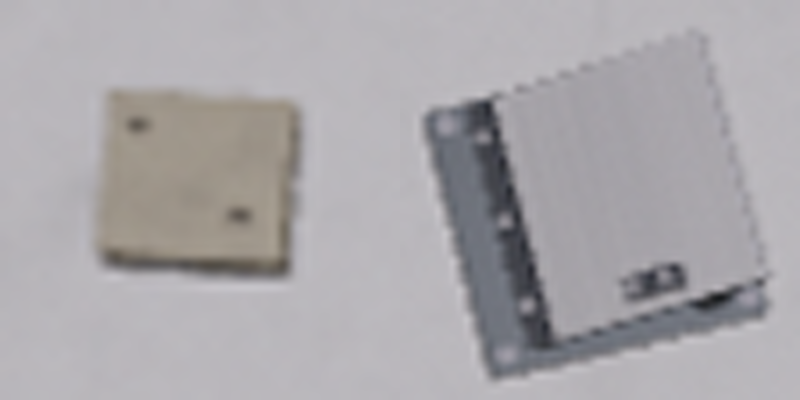

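The crop confirms it: the left block is beige with no red dot (two small holes), top-face corners about (108,92), (298,102), (290,262), (102,248). The stand's base corners are at about (428,108), (490,378), (768,312), and the ledge is on its left.

```bash
cat > h.py <<'E'
import numpy as np, pickle, cv2
from scipy.spatial.transform import Rotation as Ro
from station import bot, eyes
def pt(c,uv,z):
    "pixel -> world point on the plane at height z"
    C=-c["R"].T@c["t"]; d=c["R"].T@np.linalg.solve(c["K"],[uv[0],uv[1],1]); return C+d*(z-C[2])/d[2]
def proj(c,X):
    p=(c["R"]@np.atleast_2d(X).T).T+c["t"]; p=p@c["K"].T; return p[:,:2]/p[:,2:]
def pose():
    o=bot.get_obs(); w,x,y,z=o["tool_rot"]; return o["eef_pos"],Ro.from_quat([x,y,z,w])
def frame(heading,tilt,flip=1):
    """tool z at angle tilt (rad) from straight down towards heading; y (closing) horizontal, 
    flip=+1: at tilt 0 heading -90deg gives y=+x world"""
    h=np.array([np.cos(heading),np.sin(heading),0]); up=np.array([0,0,1.])
    z=-np.cos(tilt)*up+np.sin(tilt)*h; y=flip*np.array([-h[1],h[0],0]); 
    return Ro.from_matrix(np.c_[np.cross(y,z),y,z])
def row(P,R,base=None):
    "numbers for a crank row for target TCP P, rotation R"
    p0,R0=base or pose()
    s=R0.inv().apply(np.array(P)-p0)/0.5; r=(R0.inv()*R).as_rotvec()/np.pi
    return np.r_[s,r].round(4)
E
python3 - <<'E'
from h import *
d=pickle.load(open("cams0.pkl","rb")); c=d["top"]
f=lambda x,y:(255+x/10-.5,170+y/10-.5)
B=np.array([pt(c,f(*p),.027) for p in [(108,92),(298,102),(290,262),(102,248)]])
print(B.round(4)); print(B.mean(0),[np.linalg.norm(B[i]-B[i-1]).round(4) for i in range(4)])
g=lambda x,y:(360+(x-400)/400*56-.5,172+y/400*56-.5)
S=np.array([pt(c,g(*p),.010) for p in [(428,108),(490,378),(768,312)]])
print(S.round(4),np.linalg.norm(S[0]-S[1]),np.linalg.norm(S[2]-S[1]))
for n,p in dict(purple=(247,223),good=(210,202),case=(211,151),model=(321,144),pen1=(246,257),pen2=(286,247)).items(): print(n,pt(c,p,.02).round(3))
E
```

```text
[[0.5899 0.1452 0.027 ]
 [0.587  0.0889 0.027 ]
 [0.5387 0.0904 0.027 ]
 [0.5427 0.1458 0.027 ]]
[0.56455219 0.11753316 0.027     ] [np.float64(0.0471), np.float64(0.0564), np.float64(0.0483), np.float64(0.0555)]
[[ 0.5704 -0.1467  0.01  ]
 [ 0.4565 -0.1708  0.01  ]
 [ 0.4843 -0.2865  0.01  ]] 0.11643873020827217 0.11897463492471942
purple [0.458 0.196 0.02 ]
good [0.521 0.307 0.02 ]
case [0.677 0.311 0.02 ]
model [ 0.7   -0.019  0.02 ]
pen1 [0.359 0.196 0.02 ]
pen2 [0.388 0.081 0.02 ]
```

```bash
python3 - <<'E'
from h import *
print(row([.56,.118,.26],frame(np.radians(-93),0)))
E
```

```text
[-1.0378e+00 -8.6620e-01 -5.7600e-02 -4.0000e-04  4.0000e-04  4.4410e-01]
```

```bash
python3 -m crank '-1 -.866 -.058 0 0 .444 0;-1 -.866 -.058 0 0 .444 0;-1 -.866 -.058 0 0 .444 0;-1 -.866 -.058 0 0 .444 0;-1 -.866 -.058 0 0 .444 0;-1 -.866 -.058 0 0 .444 0;-1 -.866 -.058 0 0 .444 0;-1 -.866 -.058 0 0 .444 0;-1 -.866 -.058 0 0 .444 0;-1 -.866 -.058 0 0 .444 0;-1 -.866 -.058 0 0 .444 0;-1 -.866 -.058 0 0 .444 0;-1 -.866 -.058 0 0 .444 0;-1 -.866 -.058 0 0 .444 0;-1 -.866 -.058 0 0 .444 0;-1 -.866 -.058 0 0 .444 0'
python3 - <<'E'
from h import *
o=bot.get_obs(); print(o["t"],o["q"].round(3),o["eef_pos"])
c=eyes.read_camera("wrist"); pickle.dump(c,open("w1.pkl","wb")); cv2.imwrite("pics/w1.png",c["image"][:,:,::-1])
for t in (45,-45,-60): print(t,row([.56,.118,.26],frame(np.radians(-93),np.radians(t))))
E
```

```text
t: 1.7
eef_pos: [0.5409, 0.1241, 0.2598]
tool_rot: [-0.001, 0.725, 0.689, -0.0]
contact_force: [-0.3, 1.4, 0.7]
gripper_width: 1.004
grasp_force: 0.0
1.7 [-0.794  0.275  0.559  1.841 -0.165  1.073 -0.223] [0.54085528 0.12410939 0.25975849]
45 [-0.0117  0.0394 -0.0005 -0.     -0.2502  0.0011]
-45 [-0.0117  0.0394 -0.0005 -0.0008  0.2498  0.0008]
-60 [-0.0117  0.0394 -0.0005 -0.0009  0.3332  0.0007]
```

View pics/w1.png

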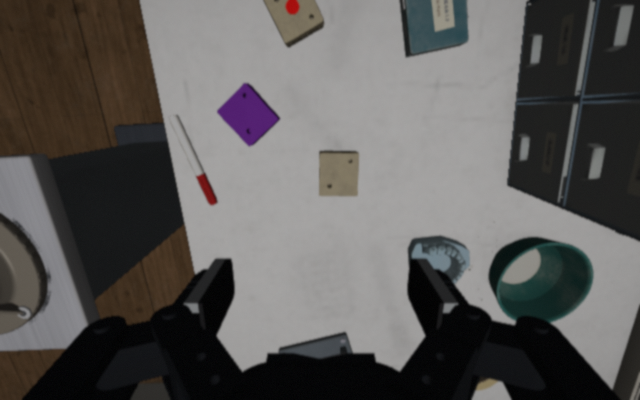

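Wrist view: the plain block is at about (339,174), with top-face corners (319,152), (358,152), (359,195), (320,195). Next I'll measure from these and test the tilts in free air.

```bash
python3 - <<'E'
from h import *
c=pickle.load(open("w1.pkl","rb"))
B=np.array([pt(c,p,.027) for p in [(319.5,152.5),(357.5,152),(358.5,195),(320,195)]]);print(B.round(4),B.mean(0))
E
python3 -m crank '0 0 0 0 -.25 0 0;0 0 0 0 -.25 0 0;0 0 0 0 -.25 0 0;0 0 0 0 -.25 0 0;0 0 0 0 -.25 0 0;0 0 0 0 -.25 0 0;0 0 0 0 -.25 0 0'
python3 -c "
from station import bot;o=bot.get_obs();print(o['q'].round(3))"
python3 -m crank '0 0 0 0 .55 0 0;0 0 0 0 .55 0 0;0 0 0 0 .55 0 0;0 0 0 0 .55 0 0;0 0 0 0 .55 0 0;0 0 0 0 .55 0 0;0 0 0 0 .55 0 0;0 0 0 0 .55 0 0;0 0 0 0 .55 0 0;0 0 0 0 .55 0 0;0 0 0 0 .55 0 0;0 0 0 0 .55 0 0;0 0 0 0 .55 0 0'
python3 -c "
from station import bot;o=bot.get_obs();print(o['q'].round(3))"
```

```text
[[0.542  0.1479 0.027 ]
 [0.5891 0.1461 0.027 ]
 [0.5896 0.0905 0.027 ]
 [0.5398 0.093  0.027 ]] [0.56511662 0.11939476 0.027     ]
t: 2.45
eef_pos: [0.5407, 0.1253, 0.2587]
tool_rot: [0.263, 0.668, 0.638, -0.278]
contact_force: [-0.1, 0.6, 0.7]
gripper_width: 1.003
grasp_force: 0.0
[-1.114  0.591  0.648  1.697  0.321  1.398 -0.651]
t: 3.75
eef_pos: [0.5417, 0.1185, 0.2599]
tool_rot: [-0.311, 0.649, 0.611, 0.33]
contact_force: [0.6, 0.0, 0.2]
gripper_width: 0.999
grasp_force: 0.0
[-0.148  0.415  0.383  1.983 -1.14   1.319  0.801]
```

```bash
cat >> h.py <<'E'
np.set_printoptions(suppress=True)
H1=np.radians(-91.5)
def hv(h): return np.array([np.cos(h),np.sin(h),0])
E
python3 - <<'E'
from h import *
R=frame(H1,np.radians(45)); P=np.array([.5648,.1185,0])+hv(H1)*.008+[0,0,.008]
b=pose(); pre=P-R.apply([0,0,.09]); print(row(pre,R), row(P,R,(pre,R)))
E
```

```text
[-0.2376  0.0423  0.3136  0.0009 -0.5499 -0.0125] [0.   0.   0.18 0.   0.   0.  ]
```

```bash
python3 -m crank '0 0 0 0 -.3 0 0;0 0 0 0 -.3 0 0;0 0 0 0 -.3 0 0;0 0 0 0 -.3 0 0;0 0 0 0 -.3 0 0;0 0 0 0 -.3 0 0;-.238 .042 .314 0 -.55 -.0125 0;-.238 .042 .314 0 -.55 -.0125 0;-.238 .042 .314 0 -.55 -.0125 0;-.238 .042 .314 0 -.55 -.0125 0;-.238 .042 .314 0 -.55 -.0125 0;-.238 .042 .314 0 -.55 -.0125 0;-.238 .042 .314 0 -.55 -.0125 0;-.238 .042 .314 0 -.55 -.0125 0;-.238 .042 .314 0 -.55 -.0125 0'
python3 - <<'E'
from h import *
R=frame(H1,np.radians(45)); P=np.array([.5648,.1185,0])+hv(H1)*.008+[0,0,.008]
print(row(P,R)); c=eyes.read_camera("wrist"); pickle.dump(c,open("w2.pkl","wb")); cv2.imwrite("pics/w2.png",c["image"][:,:,::-1])
E
```

```text
t: 5.25
eef_pos: [0.5668, 0.1777, 0.0741]
tool_rot: [0.269, 0.661, 0.646, -0.27]
contact_force: [0.6, -0.6, -0.1]
gripper_width: 1.002
grasp_force: 0.0
[-0.0023 -0.0025  0.1884  0.0028 -0.0012 -0.    ]
```

View pics/w2.png

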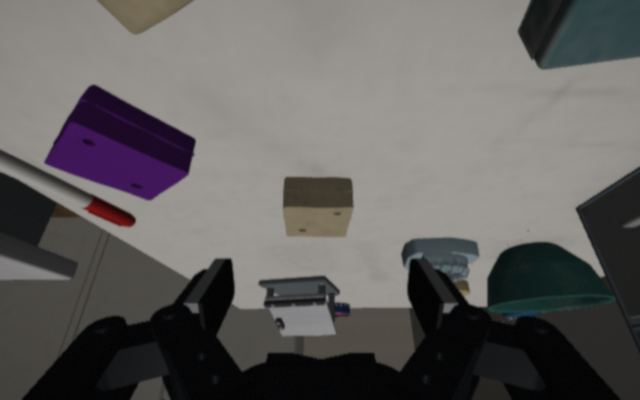

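The block at (318,207) is centred between the fingers at about 318, with the purple block clear to the left. Closing in.

```bash
python3 -m crank '0 -.002 .09 0 0 0 0;0 -.002 .15 0 0 0 0;-.002 -.002 .186 .0028 0 0 0;-.002 -.002 .186 .0028 0 0 0;-.002 -.002 .186 .0028 0 0 1;-.002 -.002 .186 .0028 0 0 1;-.002 -.002 .186 .0028 0 0 1;-.002 -.002 .186 .0028 0 0 1;-.002 -.002 .186 .0028 0 0 1;-.002 -.002 .186 .0028 0 0 1;-.002 -.002 .186 .0028 0 0 1;-.002 -.002 .186 .0028 0 0 1;-.002 -.002 .186 .0028 0 0 1;-.002 -.002 .186 .0028 0 0 1' 45
python3 - <<'E'
from h import *
p,R0=pose(); R=frame(H1,np.radians(-45)); print(R0.apply([0,0,1]))
up=p+[0,0,.08]; print(row(up,R0), row(up,R))
E
```

```text
t: 6.7
eef_pos: [0.5646, 0.1141, 0.0077]
tool_rot: [0.267, 0.66, 0.647, -0.274]
contact_force: [-0.2, 2.9, 5.3]
gripper_width: 0.588
grasp_force: 47.3
[-0.01676239 -0.70601443 -0.70799904]
[-0.113  -0.0003 -0.1133  0.      0.      0.    ] [-0.113  -0.0003 -0.1133 -0.0007  0.4996  0.0015]
```

```bash
python3 -m crank '-.05 0 -.05 0 0 0 1;-.113 0 -.113 0 0 0 1;-.113 0 -.113 0 .5 0 1;-.113 0 -.113 0 .5 0 1;-.113 0 -.113 0 .5 0 1;-.113 0 -.113 0 .5 0 1;-.113 0 -.113 0 .5 0 1;-.113 0 -.113 0 .5 0 1;-.113 0 -.113 0 .5 0 1;-.113 0 -.113 0 .5 0 1;-.113 0 -.113 0 .5 0 1;-.113 0 -.113 0 .5 0 1;-.113 0 -.113 0 .5 0 1;-.113 0 -.113 0 .5 0 1;-.113 0 -.113 0 .5 0 1;-.113 0 -.113 0 .5 0 1'
python3 - <<'E'
from h import *
p,R0=pose();print(R0.apply([0,0,1]),R0.apply([0,1,0])); d=p*[1,1,0]+[0,0,.028]; print(bot.get_obs()['q'].round(2),row(d,frame(H1,np.radians(-45))))
c=eyes.read_camera("scene"); 
u=proj(c,p+[0,0,0])[0].astype(int);print(u)
im=c["image"][u[1]-60:u[1]+60,max(0,u[0]-80):u[0]+80,::-1]; cv2.imwrite("pics/s1.png",cv2.resize(im,None,fx=4,fy=4,interpolation=cv2.INTER_CUBIC))
E
```

```text
t: 8.3
eef_pos: [0.5641, 0.114, 0.0874]
tool_rot: [-0.268, 0.66, 0.646, 0.272]
contact_force: [0.0, 0.3, -1.9]
gripper_width: 0.587
grasp_force: 47.4
[ 0.01307584  0.70597407 -0.70811696] [ 0.99978688 -0.02054508 -0.00202118]
[ 0.23  0.64 -0.17  1.95 -0.94  0.89  0.81] [-0.0839  0.0002  0.0842 -0.0017  0.0005  0.0008]
[264 217]
```

View pics/s1.png

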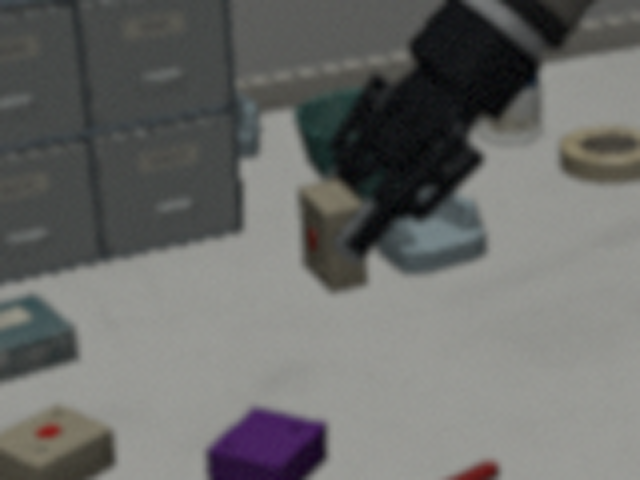

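The block is upright, with the red dot on its left face at (312,238) in the crop. Setting it down gently.

```bash
python3 -m crank '-.04 0 .04 0 0 0 1;-.07 0 .07 0 0 0 1;-.08 0 .08 0 0 0 1;-.084 0 .084 0 0 0 1;-.087 0 .087 0 0 0 1;-.087 0 .087 0 0 0 1'
python3 -m crank '-.002 0 .002 0 0 0 1;-.003 0 .003 0 0 0 1;-.003 0 .003 0 0 0 1'
```

```text
t: 8.95
eef_pos: [0.5642, 0.1126, 0.0258]
tool_rot: [-0.268, 0.661, 0.645, 0.273]
contact_force: [0.1, 0.2, -0.9]
gripper_width: 0.591
grasp_force: 47.4
t: 9.25
eef_pos: [0.5643, 0.1123, 0.0243]
tool_rot: [-0.268, 0.661, 0.645, 0.273]
contact_force: [-1.6, -2.4, 5.4]
gripper_width: 0.59
grasp_force: 48.0
```

```bash
python3 -m crank '-.001 0 .001 0 0 0 1;-.001 0 .001 0 0 0 .4;-.001 0 .001 0 0 0 .2;-.001 0 .001 0 0 0 0;-.001 0 .001 0 0 0 0;-.001 0 .001 0 0 0 0;0 0 -.02 0 0 0 0;0 0 -.08 0 0 0 0;0 0 -.16 0 0 0 0;0 0 -.24 0 0 0 0;0 0 -.24 0 0 0 0'
python3 - <<'E'
from h import *
P=np.array([.5643,.118,.13]);print(bot.get_obs()['q'].round(2))
R=frame(H1,np.radians(60));print(row([.5643,.20,.10],R))
c=eyes.read_camera("top");pickle.dump(c,open("t2.pkl","wb")); s=eyes.read_camera("scene");pickle.dump(s,open("s2.pkl","wb"))
g=lambda c,x0,y0: cv2.resize(c["image"][y0:y0+40,x0:x0+40,::-1],(400,400),interpolation=cv2.INTER_CUBIC)
cv2.imwrite("pics/c2.png",np.hstack([g(c,255,168),g(s,240,205)]))
E
```

```text
t: 10.35
eef_pos: [0.5649, 0.0212, 0.1111]
tool_rot: [-0.264, 0.664, 0.644, 0.274]
contact_force: [0.8, -0.3, -0.3]
gripper_width: 0.999
grasp_force: 0.0
[ 0.33  0.62 -0.1   1.89 -0.85  1.03  0.82]
[ 0.2385 -0.0122  0.2671  0.0008 -0.5817 -0.0018]
```

View pics/c2.png

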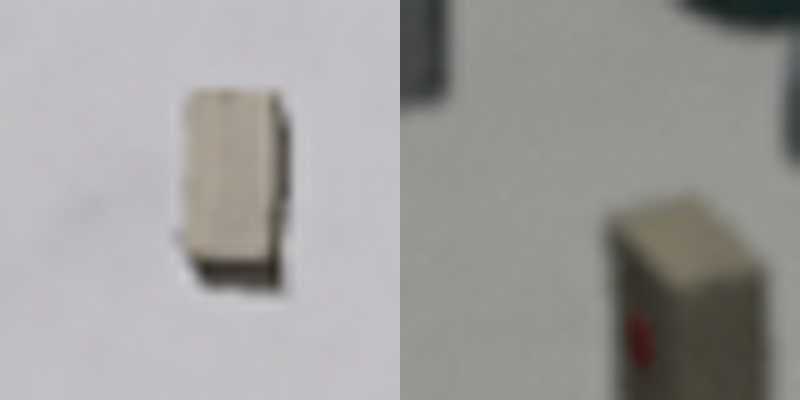

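The block stands upright on its own. Its top-face corners in the left crop are about (188,91), (276,91), (278,260), (190,260). Next comes the second grasp, from its left (dot) side.

```bash
python3 - <<'E'
from h import *
c=pickle.load(open("t2.pkl","rb"))
B=np.array([pt(c,(255+x/10-.5,168+y/10-.5),.056) for x,y in [(188,91),(276,91),(278,260),(190,260)]]);print(B.round(4),B.mean(0))
C=B.mean(0); h=H1
R=frame(h,np.radians(60))
# fingertip centre (4.4 mm behind TCP) 7 mm short of the plain-face plane (right side), 15 mm above bench
tip=np.array([C[0],C[1],.015])+hv(h)*(.0135-.007); P=tip+R.apply([0,0,.0044]); print(P)
for d in (.10,): 
  pre=P-R.apply([0,0,d]); print(pre,row(pre+[0,0,.06],R),row(pre,R))
E
```

```text
[[0.5894 0.1187 0.056 ]
 [0.5895 0.0931 0.056 ]
 [0.5394 0.0916 0.056 ]
 [0.5393 0.117  0.056 ]] [0.56436855 0.10509231 0.056     ]
[0.56409865 0.09478533 0.0128    ]
[0.56636564 0.1813582  0.0628    ] [ 0.2396 -0.0003  0.1991 -0.0006 -0.5829  0.0004] [ 0.1549 -0.0001  0.284  -0.0006 -0.5829  0.0004]
```

```bash
python3 -m crank '.1 0 -.1 0 0 0 0;.198 0 -.198 0 0 0 0;.198 0 -.198 0 0 0 0;.353 0 .086 0 -.583 0 0;.353 0 .086 0 -.583 0 0;.353 0 .086 0 -.583 0 0;.353 0 .086 0 -.583 0 0;.353 0 .086 0 -.583 0 0;.353 0 .086 0 -.583 0 0;.353 0 .086 0 -.583 0 0;.353 0 .086 0 -.583 0 0;.353 0 .086 0 -.583 0 0;.353 0 .086 0 -.583 0 0;.353 0 .086 0 -.583 0 0;.353 0 .086 0 -.583 0 0;.353 0 .086 0 -.583 0 0;.353 0 .086 0 -.583 0 0;.353 0 .086 0 -.583 0 0'
python3 - <<'E'
from h import *
p,R0=pose();print(bot.get_obs()['q'].round(2),R0.apply([0,0,1]))
R=frame(H1,np.radians(60)); P=np.array([.5642,.0953,.0128]); pre=P-R.apply([0,0,.1]); print(row(pre,R),row(P,R,(pre,R)))
E
```

```text
t: 12.25
eef_pos: [0.5662, 0.1818, 0.2024]
tool_rot: [0.347, 0.62, 0.606, -0.358]
contact_force: [0.5, 0.2, 1.0]
gripper_width: 0.996
grasp_force: 0.0
[-0.93  0.79  0.26  1.53  0.54  1.62 -0.9 ] [-0.02307407 -0.86455296 -0.50201172]
[ 0.2416  0.0015  0.14   -0.0001 -0.0007  0.0011] [ 0.  -0.   0.2  0.   0.   0. ]
```

```bash
python3 -m crank '.08 0 .047 0 0 0 0;.16 0 .094 0 0 0 0;.22 0 .13 0 0 0 0;.2416 .0015 .14 0 0 .001 0;.2416 .0015 .14 0 0 .001 0'
python3 - <<'E'
from h import *
R=frame(H1,np.radians(60)); P=np.array([.5642,.0953,.0128]); print(row(P,R),bot.get_obs()['q'].round(2))
E
```

```text
t: 12.75
eef_pos: [0.5666, 0.1815, 0.0629]
tool_rot: [0.348, 0.621, 0.604, -0.358]
contact_force: [-0.5, -0.6, 0.0]
gripper_width: 0.996
grasp_force: 0.0
[ 0.0004  0.      0.1994 -0.0004 -0.0003  0.0001] [-0.91  0.98  0.23  1.53  0.52  1.47 -1.01]
```

```bash
python3 -m crank '0 0 .09 0 0 0 0;0 0 .16 0 0 0 0;0 0 .199 0 0 0 0;0 0 .199 0 0 0 0;0 0 .199 0 0 0 0'
```

```text
t: 13.25
eef_pos: [0.5655, 0.0974, 0.0148]
tool_rot: [0.349, 0.621, 0.605, -0.356]
contact_force: [-0.3, 1.5, 0.1]
gripper_width: 1.007
grasp_force: 0.0
```

```bash
python3 -m crank '0 .002 .004 0 0 0 0;0 .002 .004 0 0 0 1;0 .002 .004 0 0 0 1;0 .002 .004 0 0 0 1;0 .002 .004 0 0 0 1;0 .002 .004 0 0 0 1;0 .002 .004 0 0 0 1;0 .002 .004 0 0 0 1;0 .002 .004 0 0 0 1' 45
python3 - <<'E'
from h import *
p,R0=pose();print(p,R0.apply([0,0,1]))
print(row(p+[0,0,.15],R0))
E
```

```text
t: 14.15
eef_pos: [0.5653, 0.0949, 0.0121]
tool_rot: [0.349, 0.62, 0.605, -0.358]
contact_force: [-0.7, 3.2, 4.4]
gripper_width: 0.583
grasp_force: 50.0
[0.56525752 0.0949441  0.01208431] [-0.02173867 -0.86536915 -0.50066322]
[-0.2597 -0.0001 -0.1502  0.      0.      0.    ]
```

```bash
python3 -m crank '-.09 0 -.05 0 0 0 1;-.18 0 -.104 0 0 0 1;-.26 0 -.15 0 0 0 1;-.26 0 -.15 0 0 0 1'
python3 - <<'E'
from h import *
R=frame(np.radians(-77.3),0);print(row([.51,-.28,.26],R))
E
```

```text
t: 14.55
eef_pos: [0.5678, 0.0945, 0.1671]
tool_rot: [0.349, 0.623, 0.604, -0.354]
contact_force: [0.9, -0.4, -1.8]
gripper_width: 0.586
grasp_force: 49.4
[-0.5404 -0.0942  0.5548 -0.039   0.3301 -0.073 ]
```

```bash
python3 -m crank '-.54 -.094 .555 -.039 .33 -.073 1;-.54 -.094 .555 -.039 .33 -.073 1;-.54 -.094 .555 -.039 .33 -.073 1;-.54 -.094 .555 -.039 .33 -.073 1;-.54 -.094 .555 -.039 .33 -.073 1;-.54 -.094 .555 -.039 .33 -.073 1;-.54 -.094 .555 -.039 .33 -.073 1;-.54 -.094 .555 -.039 .33 -.073 1;-.54 -.094 .555 -.039 .33 -.073 1;-.54 -.094 .555 -.039 .33 -.073 1;-.54 -.094 .555 -.039 .33 -.073 1;-.54 -.094 .555 -.039 .33 -.073 1'
python3 - <<'E'
from h import *
print(bot.get_obs()['q'].round(2),pose()[1].as_matrix().round(3))
c=eyes.read_camera("wrist"); pickle.dump(c,open("w3.pkl","wb")); cv2.imwrite("pics/w3.png",c["image"][:,:,::-1])
E
```

```text
t: 15.75
eef_pos: [0.5084, -0.2782, 0.2552]
tool_rot: [-0.003, 0.624, 0.782, -0.005]
contact_force: [0.3, 0.8, -2.2]
gripper_width: 0.586
grasp_force: 49.3
[ 0.17  0.31  0.27  1.77 -0.08  1.08  0.69] [[-0.222  0.975 -0.011]
 [ 0.975  0.222 -0.004]
 [-0.001 -0.011 -1.   ]]
```

View pics/w3.png

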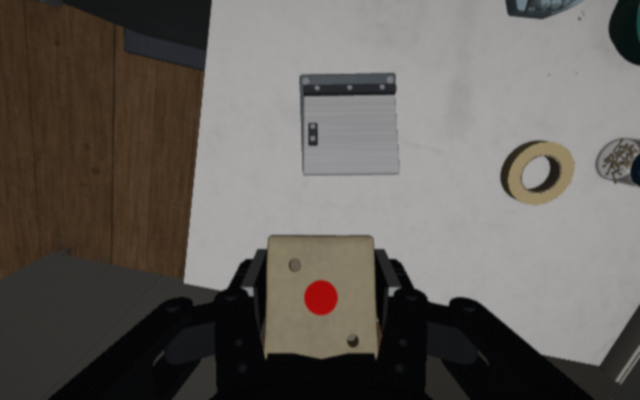

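Wrist view: the stand is aligned with the image, its base corners are at about (300,75) and (396,73), the bed's upper corners at (303,174) and (399,174), and the stop at (312,134). The held block shows its red dot at (320,298). Next, an enlarged crop.

```bash
python3 - <<'E'
from h import *
c=pickle.load(open("w3.pkl","rb"))
cv2.imwrite("pics/w3c.png",cv2.resize(c["image"][65:185,290:410,::-1],(600,600),interpolation=cv2.INTER_CUBIC))
E
```

```text
(no output)
```

View pics/w3c.png

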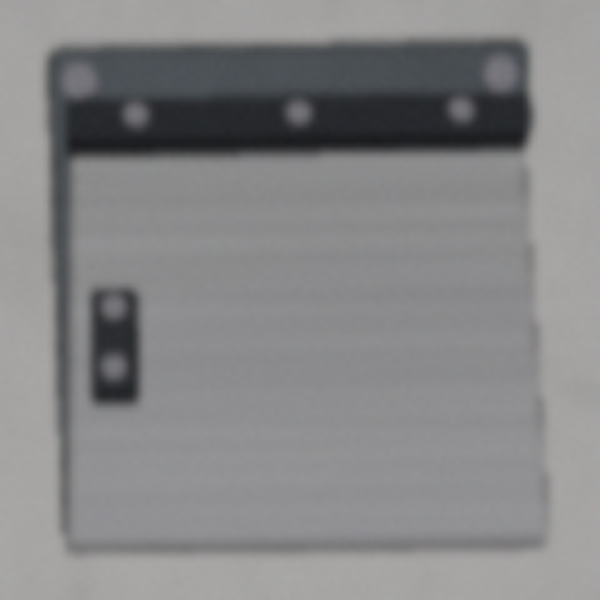

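The crop shows the base corners at (50,45) and (528,40). The bed's ledge line runs (67,152)–(528,145), its upper corners are (68,546) and (544,544), and the stop's inner edge is at column 137, rows 290–402. Fitting the stand pose.

```bash
cat >> h.py <<'E'
def bed(v):
    "v = seat corner x,y, heading of bed x -> origin, rotation (columns bed x,y,z)"
    h=hv(v[2]); xb=np.cos(np.pi/6)*h+[0,0,.5]; yb=np.array([-h[1],h[0],0]); return np.array([v[0],v[1],.036]),np.c_[xb,yb,np.cross(xb,yb)]
E
python3 - <<'E'
from h import *
from scipy.optimize import least_squares
c=pickle.load(open("w3.pkl","rb"))
bedp=np.array([[0,-16,0],[0,88,0],[92,-16,0],[92,88,0],[36,0,8],[60,0,8]])/1e3
bpx=np.array([(67,152),(528,146),(68,546),(544,544),(137,291),(137,402)])
basep=np.array([[-20,-22,10],[-20,94,10]])/1e3; spx=np.array([(50,45),(528,40)])
px=np.r_[bpx,spx]/5-.5+[290,65]
def pts(v):
    o,M=bed(v); h=hv(v[2]); y=np.array([-h[1],h[0],0])
    ob=o*[1,1,0]-.006*h
    return np.r_[o+bedp@M.T, ob+basep[:,:1]*h+basep[:,1:2]*y+basep[:,2:]*[0,0,1]]
f=lambda v:(proj(c,pts(v))-px).ravel()
s=least_squares(f,[.484,-.19,np.radians(-77.3)],loss='soft_l1'); print(s.x,np.degrees(s.x[2]),s.fun.reshape(-1,2).round(2))
t=pickle.load(open("cams0.pkl","rb"))["top"]
tp=np.array([(360+(x-400)*.14-.5,172+y*.14-.5) for x,y in [(555,340),(495,98),(768,275),(702,32),(428,108),(490,378),(768,312)]])
# top view: compare
P=pts(s.x);print("top resid px",(proj(t,P[[0,1,2,3,7,6]])-tp[:6]).round(2))
np.save("bed.npy",s.x)
E
```

```text
[ 0.48376631 -0.1927415  -1.33556103] -76.52201019460935 [[-0.09  1.28]
 [-0.13  1.3 ]
 [-0.93  0.25]
 [ 1.61 -0.26]
 [-0.07 -0.77]
 [-0.02 -2.19]
 [-0.93  0.24]
 [ 1.41 -0.11]]
top resid px [[ 0.57  0.09]
 [ 0.03 -0.11]
 [ 0.02  0.3 ]
 [-0.34 -0.63]
 [-0.38  0.42]
 [ 0.61  0.06]]
```

```bash
cat >> h.py <<'E'
V=np.array([ 0.48376631,-0.1927415,-1.33556103]); O,M=bed(V)
RB=frame(V[2],0)
def inbed(): 
    p,_=pose(); return ((p-O)@M*1e3).round(1)
def brow(x,y,z): return row(O+M@(np.array([x,y,z])/1e3),RB)
E
python3 -c "
from h import *
print(inbed(),brow(16.1,29.5,43),brow(16.1,29.5,8))"
```

```text
[186.1   4.6 145.8] [ 0.1924  0.0516  0.3473 -0.0034  0.0003 -0.0031] [ 0.1575  0.0526  0.408  -0.0034  0.0003 -0.0031]
```

```bash
python3 -m crank '.1 .03 .1 -.0034 0 -.003 1;.192 .052 .2 -.0034 0 -.003 1;.192 .052 .3 -.0034 0 -.003 1;.192 .052 .347 -.0034 0 -.003 1;.192 .052 .347 -.0034 0 -.003 1;.192 .052 .347 -.0034 0 -.003 1'
python3 -c "
from h import *
print(inbed(),pose()[1].as_matrix().round(3),brow(16.1,29.5,9),brow(16.1,29.5,3))"
```

```text
t: 16.4
eef_pos: [0.5107, -0.1795, 0.0818]
tool_rot: [-0.0, 0.619, 0.785, -0.001]
contact_force: [0.9, -0.5, -0.2]
gripper_width: 0.586
grasp_force: 49.1
[17.2 29.3 43. ] [[-0.233  0.972 -0.001]
 [ 0.972  0.233 -0.002]
 [-0.001 -0.002 -1.   ]] [-0.0319  0.0005  0.06   -0.0006  0.0004  0.    ] [-0.0379  0.0005  0.0704 -0.0006  0.0004  0.    ]
```

```bash
python3 -m crank '-.02 0 .04 0 0 0 1;-.03 0 .057 0 0 0 1;-.0325 0 .061 0 0 0 1;-.034 0 .0635 0 0 0 1;-.034 0 .0635 0 0 0 1'
python3 -c "
from h import *
print(inbed())"
python3 -m crank '-.001 0 .0017 0 0 0 1;-.002 0 .0035 0 0 0 1;-.002 0 .0035 0 0 0 1'
python3 -c "
from h import *
print(inbed())"
```

```text
t: 16.9
eef_pos: [0.516, -0.1979, 0.0519]
tool_rot: [0.002, 0.62, 0.784, 0.0]
contact_force: [0.9, -0.2, -2.2]
gripper_width: 0.583
grasp_force: 49.2
[18.8 30.1  7.5]
t: 17.2
eef_pos: [0.5157, -0.1985, 0.0493]
tool_rot: [0.002, 0.62, 0.784, -0.0]
contact_force: [0.7, -0.2, -1.7]
gripper_width: 0.589
grasp_force: 49.2
[18.  29.7  5. ]
```

```bash
python3 -m crank '-.001 0 .0017 0 0 0 1;-.001 0 .0017 0 0 0 1'
python3 -m crank '-.001 0 .0017 0 0 0 1;-.001 0 .0017 0 0 0 1'
python3 -m crank '-.001 0 .0017 0 0 0 1;-.001 0 .0017 0 0 0 1'
python3 -c "
from h import *
print(inbed())"
```

```text
t: 17.4
eef_pos: [0.5158, -0.1989, 0.0486]
tool_rot: [0.001, 0.62, 0.784, -0.0]
contact_force: [-1.1, 1.8, 3.4]
gripper_width: 0.586
grasp_force: 49.6
t: 17.6
eef_pos: [0.5158, -0.199, 0.0486]
tool_rot: [0.001, 0.62, 0.784, 0.0]
contact_force: [-5.5, 4.3, 13.9]
gripper_width: 0.585
grasp_force: 50.9
t: 17.8
eef_pos: [0.5158, -0.199, 0.0485]
tool_rot: [0.001, 0.62, 0.784, 0.0]
contact_force: [-8.4, 5.7, 23.5]
gripper_width: 0.585
grasp_force: 52.2
[18.  29.7  4.1]
```

```bash
python3 -m crank '.002 0 -.0032 0 0 0 1;.002 0 -.0032 0 0 0 1;.0055 0 -.0012 0 0 0 1;.009 0 .0008 0 0 0 1;.009 0 .0008 0 0 0 1'
python3 -c "
from h import *
print(inbed())"
python3 -m crank '.0017 0 .001 0 0 0 1;.0026 0 .0015 0 0 0 1;.0026 0 .0015 0 0 0 1'
python3 -c "
from h import *
print(inbed())"
```

```text
t: 18.3
eef_pos: [0.5162, -0.1962, 0.0471]
tool_rot: [0.003, 0.62, 0.784, 0.0]
contact_force: [-0.2, 0.4, 7.8]
gripper_width: 0.582
grasp_force: 50.4
[15.  30.8  4.2]
t: 18.6
eef_pos: [0.5162, -0.1952, 0.0466]
tool_rot: [0.003, 0.62, 0.784, 0.0]
contact_force: [-0.6, -0.8, 9.4]
gripper_width: 0.582
grasp_force: 50.6
[13.9 30.9  4.2]
```

```bash
python3 -m crank '.0017 0 .001 0 0 0 1;.0026 0 .0012 0 0 0 1;.0026 0 .0012 0 0 0 1'
python3 -m crank '.0017 0 .001 0 0 0 1;.0026 0 .0012 0 0 0 1;.0026 0 .0012 0 0 0 1'
python3 -m crank '.0017 0 .001 0 0 0 1;.0017 0 .0008 0 0 0 1;.0017 0 .0008 0 0 0 1'
python3 -c "
from h import *
print(inbed())"
```

```text
t: 18.9
eef_pos: [0.5159, -0.1937, 0.0457]
tool_rot: [0.003, 0.62, 0.784, 0.0]
contact_force: [0.3, 0.6, 7.5]
gripper_width: 0.586
grasp_force: 50.2
t: 19.2
eef_pos: [0.5157, -0.1929, 0.0452]
tool_rot: [0.003, 0.62, 0.784, 0.0]
contact_force: [1.3, 0.3, 7.8]
gripper_width: 0.586
grasp_force: 50.3
t: 19.5
eef_pos: [0.5157, -0.1929, 0.0452]
tool_rot: [0.004, 0.621, 0.784, 0.0]
contact_force: [0.0, -1.4, 10.2]
gripper_width: 0.583
grasp_force: 50.7
[11.2 31.   4.2]
```

```bash
python3 -m crank '.0026 0 .0012 0 0 0 1;.0026 0 .0012 0 0 0 1;.0026 0 .0012 0 0 0 1'
python3 -c "
from h import *
print(inbed())"
```

```text
t: 19.8
eef_pos: [0.5157, -0.1928, 0.0452]
tool_rot: [0.005, 0.621, 0.784, -0.0]
contact_force: [-1.7, -4.4, 14.1]
gripper_width: 0.593
grasp_force: 51.2
[11.1 31.1  4.2]
```

At the ledge now. Sliding toward the stop.

```bash
python3 -m crank '-.0017 -.004 -.001 0 0 0 1;-.0017 -.007 -.001 0 0 0 1;-.0017 -.008 -.001 0 0 0 1;-.0017 -.008 -.001 0 0 0 1'
python3 -c "
from h import *
print(inbed())"
python3 -m crank '0 -.002 0 0 0 0 1;0 -.003 0 0 0 0 1;0 -.003 0 0 0 0 1'
python3 -m crank '0 -.002 0 0 0 0 1;0 -.003 0 0 0 0 1;0 -.003 0 0 0 0 1'
python3 -c "
from h import *
print(inbed())"
```

```text
t: 20.2
eef_pos: [0.5139, -0.1932, 0.0453]
tool_rot: [0.006, 0.62, 0.784, 0.001]
contact_force: [5.1, -2.7, 5.8]
gripper_width: 0.587
grasp_force: 50.1
[11.1 29.2  4.3]
t: 20.5
eef_pos: [0.5126, -0.1936, 0.0453]
tool_rot: [0.006, 0.62, 0.784, 0.001]
contact_force: [6.2, -2.9, 5.0]
gripper_width: 0.588
grasp_force: 50.0
t: 20.8
eef_pos: [0.5111, -0.1939, 0.0453]
tool_rot: [0.006, 0.62, 0.784, 0.001]
contact_force: [5.0, -2.9, 5.6]
gripper_width: 0.581
grasp_force: 50.0
[11.2 26.3  4.3]
```

```bash
python3 -m crank '0 -.002 0 0 0 0 1;0 -.003 0 0 0 0 1;0 -.003 0 0 0 0 1'
python3 -m crank '0 -.002 0 0 0 0 1;0 -.003 0 0 0 0 1;0 -.003 0 0 0 0 1'
python3 -c "
from h import *
print(inbed())"
```

```text
t: 21.1
eef_pos: [0.5097, -0.1943, 0.0453]
tool_rot: [0.006, 0.62, 0.784, 0.001]
contact_force: [6.0, -3.2, 6.3]
gripper_width: 0.586
grasp_force: 50.0
t: 21.4
eef_pos: [0.5093, -0.1943, 0.0454]
tool_rot: [0.006, 0.62, 0.785, 0.002]
contact_force: [7.9, -1.7, 2.3]
gripper_width: 0.584
grasp_force: 49.7
[11.2 24.4  4.4]
```

```bash
python3 -m crank '0 -.002 0 0 0 0 1;0 -.003 0 0 0 0 1;0 -.003 0 0 0 0 1'
python3 -c "
from h import *
print(inbed(),pose()[1].as_matrix().round(3))"
```

```text
t: 21.7
eef_pos: [0.5092, -0.1943, 0.0454]
tool_rot: [0.007, 0.619, 0.785, 0.002]
contact_force: [12.6, -1.2, -1.5]
gripper_width: 0.588
grasp_force: 49.2
[11.2 24.4  4.4] [[-0.233  0.972  0.014]
 [ 0.973  0.233 -0.006]
 [-0.009  0.013 -1.   ]]
```

```bash
python3 -m crank '0 .004 .001 0 0 0 1;0 .004 .001 0 0 0 1;0 .004 .001 0 0 0 .5;0 .004 .001 0 0 0 .3;0 .004 .001 0 0 0 .1;0 .004 .001 0 0 0 .1;0 .004 .001 0 0 0 .1'
python3 -c "
from h import *
print(inbed())"
python3 -m crank '0 0 -.02 0 0 0 .1;0 0 -.06 0 0 0 .1;0 0 -.12 0 0 0 .1;0 0 -.2 0 0 0 .1;0 0 -.28 0 0 0 .1;-.1 0 -.32 0 0 0 .1;-.2 0 -.32 0 0 0 .1;-.2 0 -.32 0 0 0 .1'
python3 - <<'E'
from h import *
c=eyes.read_camera("wrist"); pickle.dump(c,open("w4.pkl","wb")); t=eyes.read_camera("top");pickle.dump(t,open("t4.pkl","wb"))
b=O+M@np.array([.028,.0255,.027]); u=proj(c,b)[0].astype(int); print(u)
a=cv2.resize(c["image"][max(0,u[1]-60):u[1]+60,u[0]-60:u[0]+60,::-1],(500,500),interpolation=cv2.INTER_CUBIC)
b=cv2.resize(t["image"][172:222,365:395,::-1],(300,500),interpolation=cv2.INTER_CUBIC)
cv2.imwrite("pics/c4.png",np.hstack([a,b]))
E
```

```text
t: 22.4
eef_pos: [0.5037, -0.1927, 0.0427]
tool_rot: [0.001, 0.62, 0.784, -0.001]
contact_force: [-0.8, -0.6, -0.1]
gripper_width: 0.9
grasp_force: 0.0
[ 7.3 19.4  3.5]
t: 23.2
eef_pos: [0.5271, -0.2972, 0.2059]
tool_rot: [0.004, 0.623, 0.782, -0.001]
contact_force: [-0.7, -0.1, -0.5]
gripper_width: 0.897
grasp_force: 0.0
[326  75]
```

View pics/c4.png

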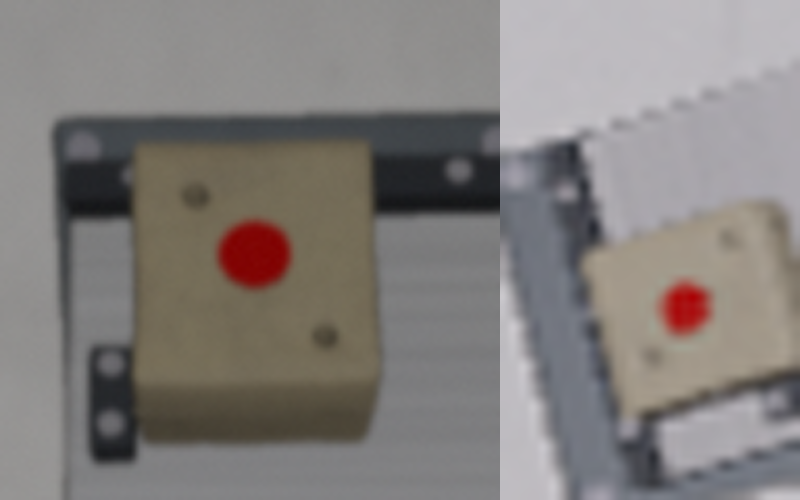

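Wrist crop: the block lies on the bed with its red dot up at (255,254). Its left edge (133–137) meets the stop's edge (135), and its foot covers the ledge. I'll check the seating numerically against the stand seen in the same picture.

```bash
python3 - <<'E'
from h import *
from scipy.optimize import least_squares
c=pickle.load(open("w4.pkl","rb")); k=500/120; y0=max(0,75-60)
cv=lambda a: np.array(a)/k-.5+[266,y0]
sp=np.array([[36,0,8],[0,-16,0],[0,88,0]])/1e3
blk=cv([(133,142),(370,140),(378,380),(137,382)]); dot=cv([(255,254)])
# stand from stop corner (135,345), stop end (135,460), ledge foot line left end (68,215)
S=np.array([[36,0,8],[60,0,8],[0,-16,0]])/1e3; spx=cv([(135,345),(135,461),(68,215)])
f=lambda v:(proj(c,bed(v)[0]+S@bed(v)[1].T)-spx).ravel()
s=least_squares(f,V); print(s.x-V,s.fun.round(2))
for v in (V,s.x):
    o,m=bed(v)
    C=-c["R"].T@c["t"]
    def onbed(uv,z):
        d=c["R"].T@np.linalg.solve(c["K"],[*uv,1]); n=m[:,2]; P=C+d*((o+n*z-C)@n)/(d@n); return ((P-o)@m*1e3).round(1)
    print([onbed(p,.027).tolist() for p in [*blk,*dot]])
E
```

```text
[ 0.00085225 -0.00046494 -0.02139642] [ 0.02  0.67 -0.6  -2.46  0.63  1.8 ]
[[1.5, 1.0, 27.0], [1.6, 49.9, 27.0], [55.8, 49.6, 27.0], [55.6, 2.1, 27.0], [27.6, 25.8, 27.0]]
[[0.6, -0.0, 27.0], [-0.6, 49.0, 27.0], [53.8, 49.7, 27.0], [54.8, 2.0, 27.0], [26.2, 25.3, 27.0]]
```

The dot measures (27.6, 25.8) mm in the bed frame against an expected (28, 25.5), and contact was felt on the bed, the ledge and the stop. The block is seated and released, and the arm is clear.

```bash
python3 -c "
from station import ticket; print(ticket.hand_in())"
```

```text
the job is handed in; nothing more can be done
None
```

The block is turned over and lying on the sloping stand with its red dot up, pushed against the ledge and the side stop and released; the job was handed in after about 23 s of the 58 s, and no verdict came back.

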